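# Cull the bad idler rollers and hold the sieve shaker's belt idler wound to its stop

## Robot

A 7-joint arm with a two-finger parallel gripper is mounted at the origin on the work surface. World frame = base frame: x ahead of the robot, y to its left, z up, the work surface at z = 0. Lengths are in m, angles in rad, forces in N, time in s.
With the tool pointing down it reaches from about 0.35 to 0.9 m from the base axis. Payload 19.9 kg.
Tool frame: the origin (TCP) lies at the very end of the fingers, on their centre line; the grasp point (between the pads) lies 19 mm behind it; z points along the fingers, y is the line along which they close (so a half turn about z gives the same grasp; the last joint's range is limited). The gripper opens to 85 mm and grips with 20 to 120 N. Pads are 22 mm wide; open, the fingers measure 114 mm over their backs; the gripper's body (76 mm by 85 mm) begins 54 mm behind the grasp point. The pads swing forward as they close: fully open they stand 13 mm farther back than shut.
Start: joints at [-1.202, 0.417, -0.01, 1.614, 0.005, 1.111, -0.053], TCP at [0.25, 0.573, 0.231] pointing down, gripper open.
Joint ranges: [-2.81, 2.81], [-0.39, 2.02], [-1.27, 1.25], [0.06, 2.57], [-1.19, 4.33], [0.19, 2], [-2.82, 2.82]. Speed limits (rad/s): [1.89, 1.89, 2.39, 2.39, 3.01, 3.01, 3.01].

## Interface

Orientations are given as a 3x3 rotation matrix whose columns are the frame's x, y, z axes.
In Python, from plant import manip, optics, readout gives the robot as it stands (manip), with the cameras (optics) and the readings (readout).
- The arm moves only by the shell command python3 inch.py 'ROWS'. ROWS is a JSON list of rows, 1 to 5 of them, each an object with the fields wx, wy, wz (a rotation vector in rad), sx, sy, sz (the shift in m), aperture (the opening from 0.0 (shut) to 1.0 (fully open)); a field left out counts as zero (the opening has to be given); each row shifts and turns the commanded pose from where the row before left it, along the tool's axes as they then stand; what a row does not reach is not made up. A row lasts 1/8 s, in which the tool goes at most 0.0625 m and 0.188 rad, less where a joint would pass 70% of its speed; a pose out of reach is approached as far as the arm can. The fingers move at their own pace and stop on an object; the grip force is fixed at half the most. Time passes only in rows, so rows that do not move let the fingers close. It prints the time, the measured TCP pose, the force, the opening and the grip force at its end. Input that does not fit is refused with a message, and nothing moves.
- readout.read_state(): the state, without advancing time (a new reading comes with each control period).
- optics.snapshot(name): name is "scene" or "top" or "wrist"; returns the picture (400x640x3 uint8, blue, green, red); there is no depth.
- optics.calibration(name): a dict with "fx", "fy", "cx", "cy" (pixels), "eye" and "rotation" of the camera in the world; the wrist camera has in their place "hand_eye" (4x4, takes a point from camera to tool coordinates, whose origin is the TCP and whose axes are the flange's). Camera axes: x right, y down, z forward; pixel columns grow to the right and rows downward; lengths in m; the calibration is good to about 2 mm. A picture is of the moment at which its call begins: read the wrist's pose just before it. calibration takes no time and is no camera call.
- manip.sign_off(): hands the job in; it is judged then, once.
The state is a dict: "time": time; "joints": joint angles; "joint_velocities": joint speeds; "effort": joint torques, N m; "tcp_pos": TCP position; "tcp_rot": TCP orientation; "force": force on the tool from outside, world axes, zero at the start; "ft_torque": the same for the moment, N m; "finger_gap": opening from 0.0 (shut) to 1.0 (fully open); "gripper_force": force on a finger pad.
Only numpy, scipy, OpenCV 4.12 (cv2) and the standard library are available. Lean on these libraries where they do the work, as an engineer would, in place of code of your own. Each camera call takes 0.05 s, during which the arm holds its last target. There are 200 camera calls.

## Task

The sieve shaker's belt idler is getting a new roller: take the two bad rollers out of the batch on the rubber mat, the one with a piece broken out of its rim and the one shorter than the rest, and put them in the grey scrap bin, leaving the four sound ones where they stand and the other things alone. Then take the idler arm by its red hand grip, wind it clockwise, seen from above, against its spring fully home to its stop, and hold it there with the bare spindle left clear, so that a colleague can fit a roller: finish still holding the arm at the stop.

Things in the scene. Friction and masses are not known exactly. Their poses are not given: they have to be found in the camera images.
- drive: blue base casing of a bench sieve shaker, upside down, bottom cover off, fixed: 280 mm in its x, 360 mm in its y; origin at the centre of its underside, z up. Its steel deck, 100 mm above the bench, carries the belt idler, two aluminium pulleys and four rubber feet 22 mm high at the corners
- motor_pulley (a point): top of the shaft of the motor pulley, 178 mm above the bench; the pulley is 56 mm in diameter, its rim 140 to 166 mm above the bench
- eccentric_pulley (a point): top of the shaft of the eccentric pulley, 178 mm above the bench; the pulley is 120 mm in diameter, its rim 140 to 166 mm above the bench
- pivot (a point): on the vertical axis of the idler's pivot (at x -50, y 125 mm of the casing), at the height of the arm's upper face, 138 mm above the bench; its axes are those of the casing
- idler (a joint): angle of the idler's aluminium arm, rad: 0 at rest, the arm pointing 30 degrees clockwise (from above) of the casing's +x axis; grows as it is wound clockwise, towards the casing's -x side, to the fixed stop at 1.05, where the arm lies along the casing's -y axis. A spring drives it back: about 5 N at the grip to start it, 11 N at the stop; let go, it springs back
- idler_grip: red upright hand grip at the arm's end, 150 mm from the pivot axis: round, 20 mm in diameter, 62 mm tall; origin at the centre of its foot, on the arm's upper face 138 mm above the bench, top at 200 mm; it revolves freely on its own upright axis
- idler_spindle: bare steel spindle on the arm, 90 mm from the pivot axis, where the new roller will go, turning freely in the arm: 12 mm in diameter, 40 mm tall, foot 138 mm above the bench (origin there); to be left clear
- roller_chipped: bad roller: like the sound ones (30 mm tall, 50 mm flanges) but 150 degrees of its upper flange are broken away, the gap centred on its own +x axis, so that the 34 mm core shows there; origin at the centre of its underside, 80 g
- roller_short: bad roller: like the sound ones in outline from above (50 mm flanges) but only 18 mm tall instead of 30; origin at the centre of its underside, 50 g
- roller_1: sound idler roller, white nylon: 30 mm tall, two flanges 50 mm in diameter and 4 mm thick, tread between them 34 mm in diameter, steel bearing in the middle. Stands on the mat on one flange; origin at the centre of its underside, z up. To be left where it stands
- roller_2: sound idler roller, white nylon: 30 mm tall, two flanges 50 mm in diameter and 4 mm thick, tread between them 34 mm in diameter, steel bearing in the middle. Stands on the mat on one flange; origin at the centre of its underside, z up. To be left where it stands
- roller_3: sound idler roller, white nylon: 30 mm tall, two flanges 50 mm in diameter and 4 mm thick, tread between them 34 mm in diameter, steel bearing in the middle. Stands on the mat on one flange; origin at the centre of its underside, z up. To be left where it stands
- roller_4: sound idler roller, white nylon: 30 mm tall, two flanges 50 mm in diameter and 4 mm thick, tread between them 34 mm in diameter, steel bearing in the middle. Stands on the mat on one flange; origin at the centre of its underside, z up. To be left where it stands
- mat: black rubber mat under the six rollers, fixed, 260 x 175 x 2 mm, origin at the centre of its underside; the rollers stand on it in two rows of three, about 85 mm apart, any roller in any place
- scrap_bin: grey open-topped plastic scrap bin, fixed: 160 mm in its x, 130 mm in its y, 55 mm high, walls 4 mm; origin at the centre of its underside, z up; empty at the start
- scrap_bin_in (a point): centre of the scrap bin's inner floor, axes as the bin's
- collar: loose dark steel retaining collar, 26 mm in diameter, 10 mm high, lying on the drive's deck; leave alone
- cell_ring: loose cream plastic ring, 90 mm in diameter, 40 mm high; leave alone
- black_ring: loose black plastic ring, 84 mm in diameter, 35 mm high; leave alone
- porous_disc: loose orange-brown porous disc, 60 mm in diameter, 10 mm thick; leave alone
- load_cap: loose aluminium loading cap, 60 mm in diameter with a 28 mm neck, 34 mm high; leave alone
- brush: loose brush lying on the bench, its x axis along it; leave alone
- scraper: loose orange-handled scraper lying on the bench, its x axis along it; leave alone

How it is judged:
On the way, in this order (a step that is already met when the one before it is completed fails the run):
1. both bad rollers lie in the scrap bin (x of roller_chipped in the frame of scrap_bin_in between -0.076 and 0.076 m and y of roller_chipped in the frame of scrap_bin_in between -0.061 and 0.061 m and z of roller_chipped in the frame of scrap_bin_in between -0.005 and 0.05 m and linear speed of each of roller_chipped, roller_short below 0.03 m/s and contact force between the fingers and roller_chipped below 0.2 N and x of roller_short in the frame of scrap_bin_in between -0.076 and 0.076 m and y of roller_short in the frame of scrap_bin_in between -0.061 and 0.061 m and z of roller_short in the frame of scrap_bin_in between -0.005 and 0.05 m and contact force between the fingers and roller_short below 0.2 N), for 0.2 s.
2. the idler arm is wound to its stop and held by its grip (value of joint idler above 1 rad and contact force between the fingers and idler_grip above 3 N and contact force between anything else and idler_spindle below 0.5 N), for 0.2 s.
At the end, for the whole second after the job is handed in: The chipped and the short roller lie at rest inside the scrap bin, the four sound rollers stand within 20 mm of where they were, and the fingers hold the idler arm by its red grip (more than 3 N on it), still, within 0.05 rad of its stop at 1.05 rad, with nothing touching the spindle (all of step 1 and all of step 2 and velocity of joint idler between -0.1 and 0.1 rad/s and distance of each of roller_1, roller_2, roller_3, roller_4 from where it was at the start of the episode below 0.02 m); the arm keeps its last pose, push and grip.
It fails at once if a sound roller is moved more than 20 mm (distance of any of roller_1, roller_2, roller_3, roller_4 from where it was at the start of the episode above 0.02 m).
It fails at once if another loose thing is moved more than 30 mm (distance of any of collar, cell_ring, black_ring, porous_disc, load_cap, brush, scraper from where it was at the start of the episode above 0.03 m).
It also fails if it takes over 72 s, if anything falls off the work surface, if the arm or the gripper's body presses on something with over 40 N, if the wrist force passes 120 N, or if a joint passes its speed limit or range.

## Working session

There is one attempt and no reset: what is moved stays moved. The work goes in short steps, Python scripts to look and compute and a shell command to move; the robot and the scene stay as the last step left them, time stands still between calls to the robot, and variables do not carry over. Pictures are saved under pics/ and viewed, at most 10 in all, crops included, and the job is handed in when it is done.

```bash
ls; mkdir -p pics; python3 - <<'E'
from plant import manip, optics, readout
import cv2, numpy as np
np.set_printoptions(precision=4,suppress=True)
for n in ("top","scene"):
    cv2.imwrite(f"pics/{n}0.png",optics.snapshot(n)); print(n,optics.calibration(n))
s=readout.read_state(); print(s); print(optics.calibration("wrist"))
E
```

```text
inch.py
pics
plant.py
top {'fx': 459.35766994677016, 'fy': 459.35766994677016, 'cx': 322.7822155257043, 'cy': 202.6551580272349, 'eye': array([ 0.2368, -0.0111,  1.5596]), 'rotation': array([[-0.0207, -0.9758,  0.2175],
       [-0.9998,  0.0197, -0.0069],
       [ 0.0025, -0.2176, -0.976 ]])}
scene {'fx': 481.32937293673655, 'fy': 481.32937293673655, 'cx': 322.877852394863, 'cy': 203.31377216772654, 'eye': array([1.5519, 0.3114, 0.9245]), 'rotation': array([[-0.306 ,  0.5797, -0.7552],
       [ 0.952 ,  0.1876, -0.2417],
       [ 0.0015, -0.7929, -0.6093]])}
{'time': 0.1, 'joints': array([-1.2015,  0.4179, -0.0103,  1.6141,  0.0047,  1.1107, -0.053 ]), 'joint_velocities': array([-0.0003, -0.    , -0.0002, -0.0021, -0.0003,  0.0005,  0.0018]), 'effort': array([  0.0011, -86.5834,   0.6798, -43.5653,   0.0192,   0.0048,
         0.0001]), 'tcp_pos': array([0.2495, 0.5727, 0.2307]), 'tcp_rot': array([[-0.9168,  0.3993, -0.0004],
       [ 0.3994,  0.9168, -0.0011],
       [-0.0001, -0.0011, -1.    ]]), 'force': array([ 0.829 ,  0.3418, -0.7717]), 'ft_torque': array([ 0.0344,  0.0134, -0.0608]), 'gripper_force': 0.0, 'finger_gap': 1.0015137796054066}
{'fx': 279.8697762405313, 'fy': 279.8697762405313, 'cx': 320.6402072125481, 'cy': 199.76417738111837, 'hand_eye': array([[-0.0004, -0.9632, -0.2687,  0.0696],
       [ 1.    ,  0.0001, -0.0019, -0.0007],
       [ 0.0018, -0.2687,  0.9632, -0.1425],
       [ 0.    ,  0.    ,  0.    ,  1.    ]])}
```

View pics/top0.png

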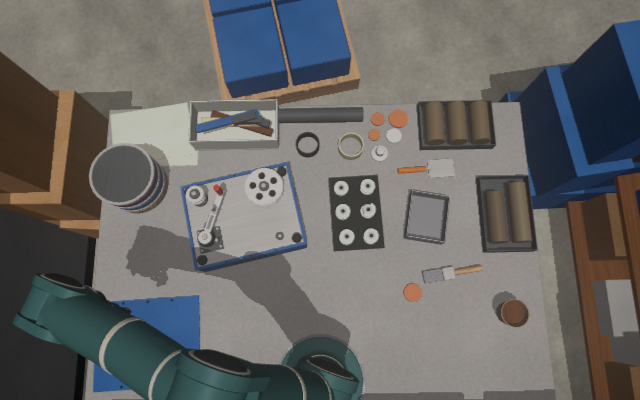

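View pics/scene0.png

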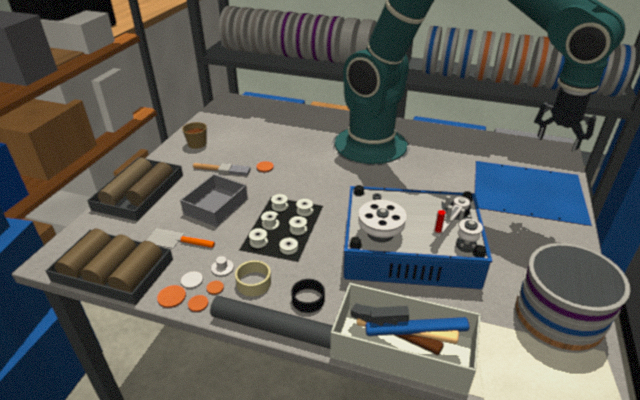

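The top view shows the mat with six rollers around (341–371, 185–238), the bin at (427,216), and the drive at (243,216) with its red grip at (218,188) and pivot at (205,237). In the scene view the grip is at (440,221) and the rollers are at (258–305, 200–246).

```bash
cat > h.py <<'E'
import numpy as np, cv2
from plant import manip, optics, readout
np.set_printoptions(precision=4,suppress=True)
def cam(n,s=None):
    c=optics.calibration(n)
    if n=="wrist":
        s=s or readout.read_state(); H=c["hand_eye"]
        R=s["tcp_rot"]@H[:3,:3]; e=s["tcp_pos"]+s["tcp_rot"]@H[:3,3]
    else: R,e=np.array(c["rotation"]),np.array(c["eye"])
    return R,e,np.array([[c["fx"],0,c["cx"]],[0,c["fy"],c["cy"]],[0,0,1]])
def ray(C,uv):
    R,e,K=C; d=R@np.linalg.solve(K,[*uv,1]); return e,d/np.linalg.norm(d)
def atz(C,uv,z):
    e,d=ray(C,uv); return e+d*(z-e[2])/d[2]
def tri(*obs):
    A=0;b=0
    for C,uv in obs:
        e,d=ray(C,uv); P=np.eye(3)-np.outer(d,d); A=A+P; b=b+P@e
    return np.linalg.solve(A,b)
def proj(C,X):
    R,e,K=C; p=K@(R.T@(np.array(X)-e)); return p[:2]/p[2]
def rel(p):  # world displacement to tool axes
    s=readout.read_state(); return s["tcp_rot"].T@(np.array(p)-s["tcp_pos"])
E
python3 - <<'E'
from h import *
T=cam("top");S=cam("scene")
for uv in [(341,188),(368,186),(343,212),(368,211),(347,237),(371,236)]: print(atz(T,uv,.032))
print("grip",tri((T,(219,187)),(S,(441,212))), "pivot",atz(T,(205,237),.16),atz(T,(263,186),.166))
print("bin corners",[atz(T,u,.055)[:2] for u in [(411,190),(449,195),(443,243),(405,238)]])
print("drive",[atz(T,u,.1)[:2] for u in [(181,186),(289,163),(306,246),(195,271)]])
a=cv2.resize(cv2.imread("pics/top0.png")[170:255,320:392],None,fx=5.5,fy=5.5,interpolation=2)
b=cv2.resize(cv2.imread("pics/scene0.png")[185:262,236:328],None,fx=4.2,fy=4.2,interpolation=2)
o=np.zeros((470,790,3),np.uint8);o[:a.shape[0],:a.shape[1]]=a;o[:b.shape[0],400:400+b.shape[1]]=b
cv2.imwrite("pics/c0.png",o)
E
```

```text
[ 0.6276 -0.0855  0.032 ]
[ 0.6328 -0.1785  0.032 ]
[ 0.5435 -0.0898  0.032 ]
[ 0.5452 -0.1748  0.032 ]
[ 0.4578 -0.1006  0.032 ]
[ 0.4595 -0.1812  0.032 ]
grip [0.5958 0.3011 0.1961] pivot [0.4481 0.3426 0.16  ] [0.6047 0.1652 0.166 ]
bin corners [array([ 0.61  , -0.3206]), array([ 0.5901, -0.4477]), array([ 0.4281, -0.4148]), array([ 0.4472, -0.2906])]
drive [array([0.6275, 0.4423]), array([0.6993, 0.0879]), array([0.4217, 0.035 ]), array([0.3498, 0.3854])]
```

View pics/c0.png

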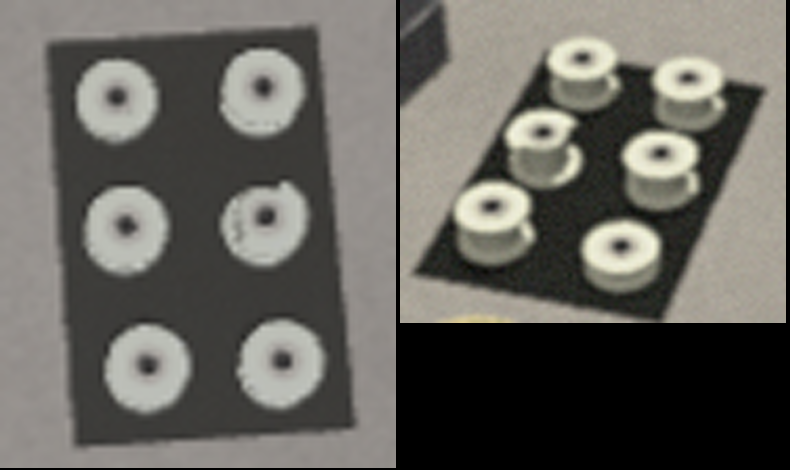

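The chipped roller is in the middle row at about (0.545, -0.175), its gap facing roughly +x+y (crop pixel (265,216)). The short one is at about (0.628, -0.086). I'll go above the mat and look with the wrist camera.

```bash
python3 inch.py '[{"sx":-0.042, "sy":-0.042, "sz":-0.015, "aperture":1}, {"sx":-0.042, "sy":-0.042, "sz":-0.015, "aperture":1}, {"sx":-0.042, "sy":-0.042, "sz":-0.015, "aperture":1}, {"sx":-0.042, "sy":-0.042, "sz":-0.015, "aperture":1}, {"sx":-0.042, "sy":-0.042, "sz":-0.01, "aperture":1}]'; python3 inch.py '[{"sx":-0.044, "sy":-0.042, "aperture":1}, {"sx":-0.044, "sy":-0.042, "aperture":1}, {"sx":-0.044, "sy":-0.042, "aperture":1}, {"sx":-0.044, "sy":-0.042, "aperture":1}, {"sx":-0.044, "sy":-0.042, "aperture":1}]';python3 inch.py '[{"wz":0.18, "sx":-0.044, "sy":-0.042, "aperture":1}, {"wz":0.18, "aperture":1}, {"wz":0.18, "aperture":1}, {"wz":0.18, "aperture":1}, {"wz":0.18, "aperture":1}]'
python3 inch.py '[{"wz":0.18, "aperture":1}, {"wz":0.18, "aperture":1}, {"wz":0.18, "aperture":1}, {"wz":0.18, "aperture":1}, {"wz":0.18, "aperture":1}]'; python3 inch.py '[{"wz":0.146, "aperture":1}, {"aperture":1}, {"aperture":1}]'
python3 - <<'E'
from h import *
s=readout.read_state(); print(s["tcp_pos"],s["tcp_rot"],s["joints"])
cv2.imwrite("pics/w1.png",optics.snapshot("wrist"));np.save("w1.npy",np.c_[s["tcp_rot"],s["tcp_pos"]])
E
```

```text
time: 0.72
tcp_pos: [0.3587, 0.2947, 0.3018]
tcp_rot: [[-0.917, 0.399, 0.0], [0.399, 0.917, 0.0], [-0.0, 0.0, -1.0]]
force: [2.3, 1.3, 0.8]
finger_gap: 0.999
gripper_force: 0.0
time: 1.35
tcp_pos: [0.4764, 0.0143, 0.3014]
tcp_rot: [[-0.917, 0.399, 0.0], [0.399, 0.917, 0.0], [-0.0, 0.0, -1.0]]
force: [1.9, 1.3, 0.5]
finger_gap: 0.998
gripper_force: 0.0
time: 1.98
tcp_pos: [0.4995, -0.0399, 0.3011]
tcp_rot: [[-0.251, 0.968, -0.001], [0.968, 0.251, -0.0], [-0.0, -0.001, -1.0]]
force: [0.6, -0.2, 0.3]
finger_gap: 1.002
gripper_force: 0.0
time: 2.6
tcp_pos: [0.4995, -0.0398, 0.3011]
tcp_rot: [[0.602, 0.799, -0.0], [0.799, -0.602, -0.0], [-0.0, -0.0, -1.0]]
force: [0.3, -0.2, 1.1]
finger_gap: 1.003
gripper_force: 0.0
time: 2.98
tcp_pos: [0.4996, -0.0398, 0.3012]
tcp_rot: [[0.705, 0.709, -0.0], [0.709, -0.705, -0.0], [-0.0, -0.0, -1.0]]
force: [-0.3, -0.2, 0.5]
finger_gap: 0.997
gripper_force: 0.0
[ 0.4996 -0.0398  0.3012] [[ 0.705   0.7092 -0.0002]
 [ 0.7092 -0.705  -0.0001]
 [-0.0002 -0.     -1.    ]] [-0.6034  0.149   0.6944  1.8459 -0.1026  1.1829 -0.658 ]
```

View pics/w1.png

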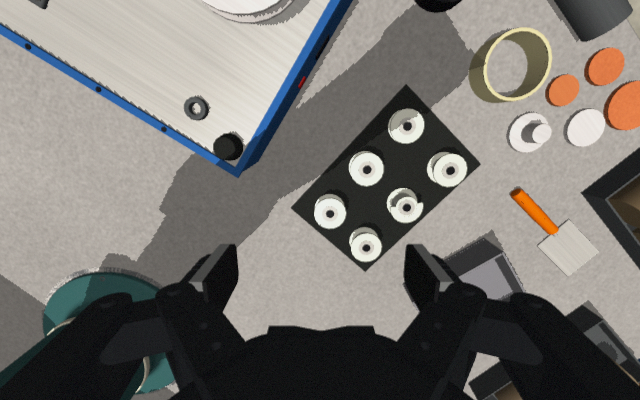

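In the wrist view the short roller is at (407,125) and the chipped one at (407,206), its gap facing up and right in the picture. The drive's corner is at (240,175).

```bash
python3 - <<'E'
from h import *
print(rel([.545,-.175,.2]))
E
```

```text
[-0.0638  0.1275  0.1012]
```

```bash
python3 inch.py '[{"sx":-0.022, "sy":0.043, "sz":0.033, "aperture":1}, {"sx":-0.021, "sy":0.043, "sz":0.033, "aperture":1}, {"sx":-0.021, "sy":0.042, "sz":0.035, "aperture":1}, {"aperture":1}, {"aperture":1}]'
python3 - <<'E'
from h import *
s=readout.read_state(); C2=cam("wrist",s)
w2=optics.snapshot("wrist");A=np.load("w1.npy");C1=cam("wrist",dict(tcp_rot=A[:,:3],tcp_pos=A[:,3]))
w1=cv2.imread("pics/w1.png")
for X in ([.545,-.175,.032],[.628,-.086,.02]):print(proj(C1,X),proj(C2,X))
a=cv2.resize(w2[80:330,230:520],None,fx=2,fy=2,interpolation=2)
b=cv2.resize(w1[80:280,290:490],None,fx=1,fy=1,interpolation=2)
o=np.zeros((500,790,3),np.uint8);o[:,:580]=a;o[:200,585:785]=b
cv2.imwrite("pics/w2.png",w2);cv2.imwrite("pics/c2.png",o);np.save("w2.npy",np.c_[s["tcp_rot"],s["tcp_pos"]])
E
```

```text
time: 3.65
tcp_pos: [0.5448, -0.1755, 0.2004]
tcp_rot: [[0.707, 0.707, -0.0], [0.707, -0.707, -0.0], [-0.0, -0.0, -1.0]]
force: [-0.6, -0.3, 0.7]
finger_gap: 1.0
gripper_force: 0.0
[404.028  208.9048] [321.4305 181.8265]
[405.7246 127.3177] [317.4858  66.6935]
```

View pics/c2.png

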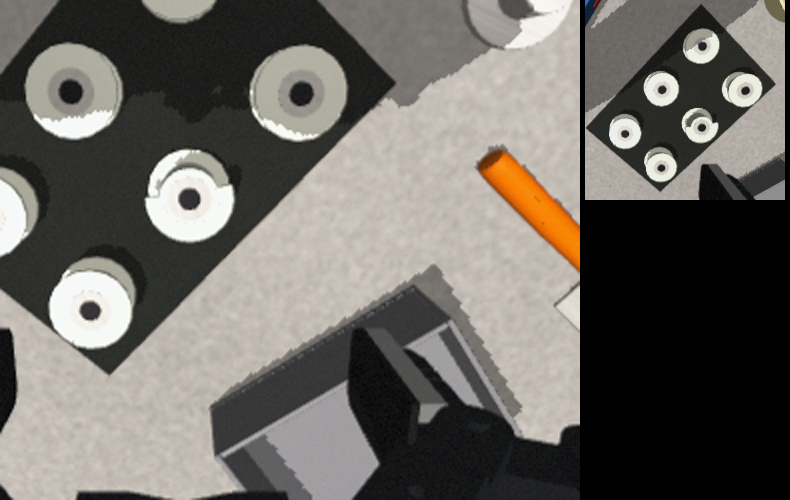

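The gap faces straight up in the wrist view, so the pads closing horizontally will grip whole rim. Chipped centre is at (324.5,179) full-frame. I'll triangulate both.

```bash
python3 - <<'E'
from h import *
w=[cv2.imread(f"pics/w{i}.png",0) for i in (1,2)]
C=[]
for i in (1,2):
    A=np.load(f"w{i}.npy");C.append(cam("wrist",dict(tcp_rot=A[:,:3],tcp_pos=A[:,3])))
def hole(im,g,r=9):
    u,v=map(round,g); p=im[v-r:v+r+1,u-r:u+r+1]
    m=(p<70).astype(np.uint8); n,l,st,c=cv2.connectedComponentsWithStats(m)
    k=min(range(1,n),key=lambda k:np.hypot(*(c[k]-r)))
    return c[k]+[u-r,v-r],st[k,4]
for nm,a,b in (("chip",(407,207),(324.5,179)),("short",(407,126),(319,66.7))):
    h1,n1=hole(w[0],a);h2,n2=hole(w[1],b); X=tri((C[0],h1),(C[1],h2)); print(nm,h1,n1,h2,n2,X,proj(C[0],X)-h1,rel([X[0],X[1],.006]))
E
```

```text
chip [406.5366 207.3171] 41 [324.5584 179.1558] 77 [ 0.5496 -0.1753  0.0328] [ 0.0489 -0.1331] [0.0028 0.0034 0.1948]
short [407.0652 125.9348] 46 [318.9913  64.1043] 115 [ 0.6306 -0.0856  0.0213] [ 0.0754 -0.0999] [ 0.1235 -0.0027  0.1949]
```

```bash
python3 inch.py '[{"sx":0.003, "sy":0.003, "sz":0.05, "aperture":0.85}, {"sz":0.05, "aperture":0.85}, {"sz":0.05, "aperture":0.85}, {"sz":0.03, "aperture":0.85}, {"sz":0.014, "aperture":0.85}]'; python3 inch.py '[{"aperture":0}, {"aperture":0}, {"aperture":0}, {"aperture":0}, {"aperture":0}]'
```

```text
time: 4.32
tcp_pos: [0.5493, -0.1743, 0.0059]
tcp_rot: [[0.706, 0.708, -0.0], [0.708, -0.706, 0.001], [0.0, -0.0, -1.0]]
force: [0.7, -0.7, 1.1]
finger_gap: 0.851
gripper_force: 0.0
time: 4.95
tcp_pos: [0.55, -0.1756, 0.008]
tcp_rot: [[0.707, 0.707, 0.002], [0.707, -0.707, -0.0], [0.002, 0.002, -1.0]]
force: [-2.6, 2.4, 9.2]
finger_gap: 0.549
gripper_force: 61.0
```

```bash
python3 inch.py '[{"sz":-0.05, "aperture":0}, {"sz":-0.045, "aperture":0}, {"sx":-0.044, "sy":0.0225, "aperture":0}, {"sx":-0.044, "sy":0.0225, "aperture":0}, {"sx":-0.044, "sy":0.0225, "aperture":0}]'; python3 inch.py '[{"sx":-0.043, "sy":0.0225, "aperture":0}, {"aperture":0}, {"aperture":0}]'
python3 - <<'E'
from h import *
A=np.load("w2.npy");C=cam("wrist",dict(tcp_rot=A[:,:3],tcp_pos=A[:,3]))
for u in [(335.5,284),(436,221)]: print(atz(C,u,.055))
s=readout.read_state();print(s["tcp_pos"],s["finger_gap"],rel([.4895,-.3627,.018]))
cv2.imwrite("pics/w3.png",optics.snapshot("wrist"))
E
```

```text
time: 5.58
tcp_pos: [0.5034, -0.318, 0.1028]
tcp_rot: [[0.707, 0.707, 0.002], [0.707, -0.707, -0.001], [0.001, 0.002, -1.0]]
force: [0.2, -0.4, -1.3]
finger_gap: 0.545
gripper_force: 61.9
time: 5.95
tcp_pos: [0.4893, -0.3627, 0.102]
tcp_rot: [[0.707, 0.707, 0.001], [0.707, -0.707, -0.0], [0.001, 0.001, -1.0]]
force: [0.1, 1.6, -1.0]
finger_gap: 0.545
gripper_force: 61.9
[ 0.474  -0.2693  0.055 ]
[ 0.6061 -0.2908  0.055 ]
[ 0.4893 -0.3627  0.102 ] 0.5449372951410166 [0.0001 0.0001 0.084 ]
```

View pics/w3.png

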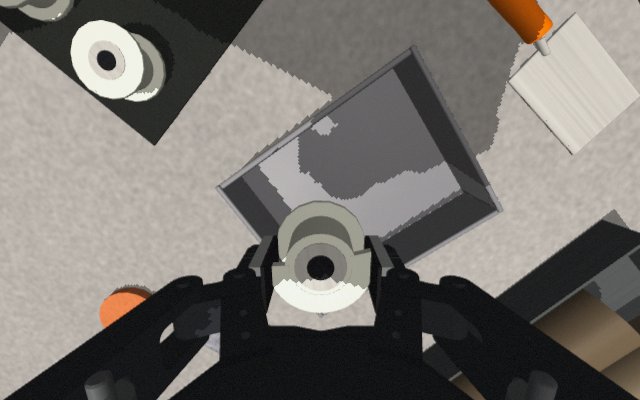

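The roller is held level. The bin rim's corners are at (220,188), (414,47) and (501,211), and the left and right ones are a diagonal.

```bash
python3 - <<'E'
from h import *
C=cam("wrist")
L,T,R=[atz(C,u,.055) for u in [(220,188),(414,47),(501,211)]]
print(L,T,R,(T-L),(R-T)); c=(L+R)/2; x=(T-L)/np.linalg.norm(T-L); print(c,x)
for s in(-.03,.03): p=c+s*x; print(p,rel([p[0],p[1],.018]))
E
```

```text
[ 0.4551 -0.2962  0.055 ] [ 0.6072 -0.3235  0.055 ] [ 0.5835 -0.4483  0.055 ] [ 0.1521 -0.0273 -0.    ] [-0.0238 -0.1248  0.    ]
[ 0.5193 -0.3722  0.055 ] [ 0.9843 -0.1764 -0.    ]
[ 0.4897 -0.3669  0.055 ] [-0.0034  0.0035  0.0839]
[ 0.5488 -0.3775  0.055 ] [0.0308 0.0528 0.0839]
```

```bash
python3 inch.py '[{"sx":-0.002, "sy":0.002, "sz":0.04, "aperture":0}, {"sz":0.03, "aperture":0}, {"sz":0.014, "aperture":0}, {"aperture":0}, {"aperture":0.68}]';python3 inch.py '[{"aperture":0.68}, {"aperture":0.68}, {"sz":-0.05, "aperture":0.68}, {"sz":-0.04, "aperture":0.8}, {"aperture":0.85}]'
python3 - <<'E'
from h import *
print(rel([.6306,-.0856,.1]),rel([.6306,-.0856,.003]))
E
```

```text
time: 6.62
tcp_pos: [0.4896, -0.3661, 0.0186]
tcp_rot: [[0.707, 0.707, 0.001], [0.707, -0.707, -0.001], [0.0, 0.002, -1.0]]
force: [-0.0, -0.5, -0.2]
finger_gap: 0.681
gripper_force: 0.0
time: 7.25
tcp_pos: [0.4901, -0.3668, 0.1104]
tcp_rot: [[0.708, 0.707, 0.004], [0.707, -0.708, -0.002], [0.001, 0.005, -1.0]]
force: [0.2, -0.8, -1.0]
finger_gap: 0.848
gripper_force: 0.0
[ 0.2982 -0.0998  0.0104] [ 0.298  -0.1002  0.1074]
```

```bash
python3 inch.py '[{"sx":0.05, "sy":-0.0167, "aperture":0.85}, {"sx":0.05, "sy":-0.0167, "aperture":0.85}, {"sx":0.05, "sy":-0.0167, "aperture":0.85}, {"sx":0.05, "sy":-0.0167, "aperture":0.85}, {"sx":0.05, "sy":-0.0167, "aperture":0.85}]';python3 inch.py '[{"sx":0.048, "sy":-0.0167, "aperture":0.85}, {"sz":0.05, "aperture":0.85}, {"sz":0.03, "aperture":0.85}, {"aperture":0.85}]'
python3 - <<'E'
from h import *
print(rel([.6306,-.0856,.003]))
E
```

```text
time: 7.88
tcp_pos: [0.6071, -0.1283, 0.1068]
tcp_rot: [[0.708, 0.707, -0.0], [0.707, -0.708, 0.0], [-0.0, -0.0, -1.0]]
force: [0.8, 0.3, 0.9]
finger_gap: 0.849
gripper_force: 0.0
time: 8.38
tcp_pos: [0.6273, -0.0842, 0.0251]
tcp_rot: [[0.708, 0.707, -0.004], [0.707, -0.708, -0.0], [-0.003, -0.003, -1.0]]
force: [-0.1, -1.1, -0.2]
finger_gap: 0.852
gripper_force: 0.0
[0.0014 0.0034 0.0221]
```

```bash
python3 inch.py '[{"sx":0.001, "sy":0.003, "sz":0.021, "aperture":0.85}, {"aperture":0.3}, {"aperture":0}, {"aperture":0}, {"aperture":0}]'; python3 inch.py '[{"aperture":0}, {"sz":-0.05, "aperture":0}, {"sz":-0.055, "aperture":0}, {"aperture":0}]'
python3 - <<'E'
from h import *
print(rel([.5488,-.3775,.11]))
E
```

```text
time: 9.0
tcp_pos: [0.6321, -0.0859, 0.0071]
tcp_rot: [[0.708, 0.707, 0.001], [0.707, -0.708, -0.0], [0.001, 0.001, -1.0]]
force: [-1.7, -0.3, 7.3]
finger_gap: 0.545
gripper_force: 61.7
time: 9.5
tcp_pos: [0.6337, -0.0862, 0.1156]
tcp_rot: [[0.708, 0.707, 0.006], [0.707, -0.708, -0.0], [0.004, 0.005, -1.0]]
force: [1.2, -0.2, -2.0]
finger_gap: 0.547
gripper_force: 61.8
[-0.2659  0.1461  0.0052]
```

```bash
python3 inch.py '[{"sx":-0.053, "sy":0.029, "aperture":0}, {"sx":-0.053, "sy":0.029, "aperture":0}, {"sx":-0.053, "sy":0.029, "aperture":0}, {"sx":-0.053, "sy":0.029, "aperture":0}, {"sx":-0.053, "sy":0.029, "aperture":0}]';python3 inch.py '[{"sz":0.03, "aperture":0}, {"aperture":0}]'; python3 - <<'E'
from h import *
print(rel([.5488,-.3775,.018]))
E
```

```text
time: 10.12
tcp_pos: [0.5458, -0.377, 0.1109]
tcp_rot: [[0.707, 0.707, -0.0], [0.707, -0.707, 0.0], [0.0, -0.001, -1.0]]
force: [1.0, 0.5, -0.4]
finger_gap: 0.544
gripper_force: 61.8
time: 10.38
tcp_pos: [0.5453, -0.3749, 0.079]
tcp_rot: [[0.708, 0.706, -0.003], [0.706, -0.708, 0.002], [-0.001, -0.004, -1.0]]
force: [0.4, 0.7, -0.7]
finger_gap: 0.546
gripper_force: 61.8
[0.0007 0.0045 0.061 ]
```

```bash
python3 inch.py '[{"sy":0.004, "sz":0.03, "aperture":0}, {"sz":0.028, "aperture":0}, {"aperture":0}, {"aperture":0.68}, {"aperture":0.68}]';python3 inch.py '[{"aperture":0.68}, {"sz":-0.06, "aperture":0.68}, {"sz":-0.06, "aperture":0.68}, {"sz":-0.06, "aperture":0.85}, {"sz":-0.06, "aperture":1}]'
python3 - <<'E'
from h import *
s=readout.read_state();print(s["joints"],s["tcp_pos"])
a=optics.snapshot("wrist");t=optics.snapshot("top");sc=optics.snapshot("scene")
cv2.imwrite("pics/top4.png",t);cv2.imwrite("pics/scene4.png",sc)
o=np.zeros((590,790,3),np.uint8)
o[:250,:400]=cv2.resize(a,(400,250),interpolation=3)
b=cv2.resize(t[155:280,175:315],None,fx=2.7,fy=2.7,interpolation=2);o[:b.shape[0],405:405+b.shape[1]]=b
c=cv2.resize(sc[180:290,335:500],None,fx=2.3,fy=2.3,interpolation=2);o[255:255+c.shape[0],:c.shape[1]]=c
d=cv2.resize(t[170:255,330:455],None,fx=2.8,fy=2.8,interpolation=2);o[345:345+d.shape[0],405:405+d.shape[1]]=d
cv2.imwrite("pics/c4.png",o)
E
```

```text
time: 11.0
tcp_pos: [0.5503, -0.3786, 0.0249]
tcp_rot: [[0.707, 0.707, 0.002], [0.707, -0.707, -0.001], [0.001, 0.002, -1.0]]
force: [0.8, 0.8, -0.8]
finger_gap: 0.679
gripper_force: 0.0
time: 11.62
tcp_pos: [0.5492, -0.3783, 0.2659]
tcp_rot: [[0.708, 0.706, 0.001], [0.706, -0.708, -0.0], [0.0, 0.001, -1.0]]
force: [-0.3, 0.2, 0.2]
finger_gap: 0.999
gripper_force: 0.0
[ 0.0806  0.551   0.7132  1.4785 -0.3696  1.249   0.0512] [ 0.5492 -0.3783  0.2659]
```

View pics/c4.png

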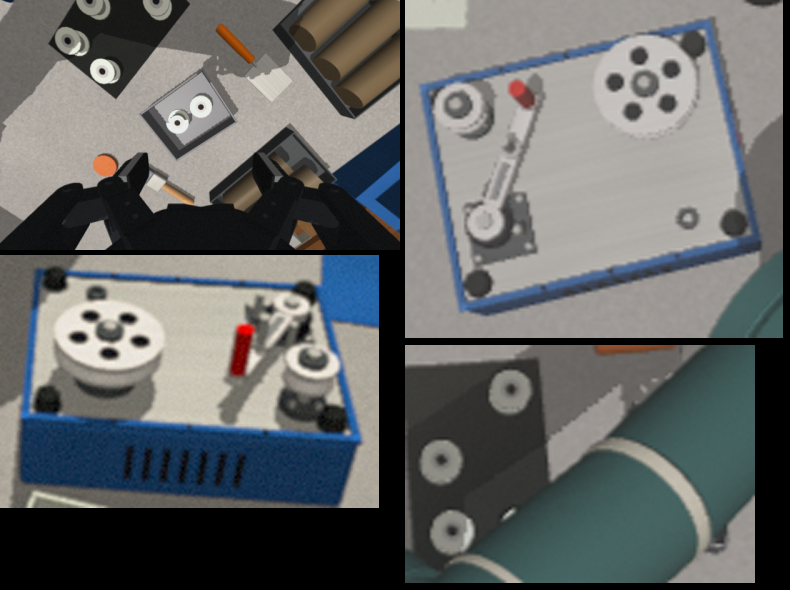

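Both bad rollers lie in the bin (wrist view (178,120) and (200,105)), and the idler is at rest with its grip at about (0.596, 0.301). I'll go over the grip and look from two tool angles.

```bash
python3 inch.py '[{"sz":-0.044, "aperture":1}, {"sx":0.0465, "sy":-0.0407, "aperture":1}, {"sx":0.0465, "sy":-0.0407, "aperture":1}, {"sx":0.0465, "sy":-0.0407, "aperture":1}, {"sx":0.0465, "sy":-0.0407, "aperture":1}]';python3 inch.py '[{"sx":0.0465, "sy":-0.0407, "aperture":1}, {"sx":0.0465, "sy":-0.0407, "aperture":1}, {"sx":0.0465, "sy":-0.0407, "aperture":1}, {"sx":0.0465, "sy":-0.0407, "aperture":1}, {"sx":0.0465, "sy":-0.0407, "aperture":1}]'; python3 inch.py '[{"sx":0.0465, "sy":-0.0407, "aperture":1}, {"sx":0.0465, "sy":-0.0407, "aperture":1}, {"aperture":1}, {"aperture":1}]'
python3 - <<'E'
from h import *
s=readout.read_state();cv2.imwrite("pics/w5.png",optics.snapshot("wrist"));np.save("w5.npy",np.c_[s["tcp_rot"],s["tcp_pos"]])
E
python3 inch.py '[{"wz":-0.168, "aperture":1}, {"wz":-0.168, "aperture":1}, {"wz":-0.168, "aperture":1}, {"wz":-0.168, "aperture":1}, {"wz":-0.168, "aperture":1}]';python3 inch.py '[{"wz":-0.168, "aperture":1}, {"wz":-0.168, "aperture":1}, {"wz":-0.168, "aperture":1}, {"wz":-0.166, "aperture":0.6}, {"aperture":0.6}]'; python3 inch.py '[{"aperture":0.6}]'
python3 - <<'E'
from h import *
s=readout.read_state();cv2.imwrite("pics/w6.png",optics.snapshot("wrist"));np.save("w6.npy",np.c_[s["tcp_rot"],s["tcp_pos"]])
print(s["joints"])
C=[]
for i in (5,6):
    A=np.load(f"w{i}.npy");C.append(cam("wrist",dict(tcp_rot=A[:,:3],tcp_pos=A[:,3])))
    im=cv2.cvtColor(cv2.imread(f"pics/w{i}.png"),cv2.COLOR_BGR2HSV)
    m=(((im[...,0]<8)|(im[...,0]>172))&(im[...,1]>150)&(im[...,2]>60)).astype(np.uint8)
    n,l,st,c=cv2.connectedComponentsWithStats(m)
    print([(st[k],c[k]) for k in range(1,n) if st[k,4]>60], proj(C[-1],[.596,.301,.2]),proj(C[-1],[.596,.301,.138]))
a=[cv2.resize(cv2.imread(f"pics/w{i}.png"),(395,247),interpolation=3) for i in(5,6)]
cv2.imwrite("pics/c6.png",np.vstack([np.hstack(a)]))
E
```

```text
time: 12.4
tcp_pos: [0.5656, -0.1296, 0.3067]
tcp_rot: [[0.707, 0.707, -0.001], [0.707, -0.707, 0.0], [-0.0, -0.001, -1.0]]
force: [1.4, -0.2, 0.4]
finger_gap: 1.001
gripper_force: 0.0
time: 13.02
tcp_pos: [0.5862, 0.1785, 0.3068]
tcp_rot: [[0.707, 0.707, -0.001], [0.707, -0.707, -0.0], [-0.001, -0.0, -1.0]]
force: [0.1, 0.2, 0.5]
finger_gap: 1.002
gripper_force: 0.0
time: 13.52
tcp_pos: [0.5949, 0.2991, 0.3066]
tcp_rot: [[0.708, 0.706, -0.001], [0.706, -0.708, -0.001], [-0.001, 0.0, -1.0]]
force: [0.2, -1.8, -0.4]
finger_gap: 0.999
gripper_force: 0.0
time: 14.2
tcp_pos: [0.5953, 0.2981, 0.3075]
tcp_rot: [[-0.057, 0.998, 0.0], [0.998, 0.057, -0.0], [-0.0, 0.0, -1.0]]
force: [-0.6, -0.1, -0.4]
finger_gap: 1.0
gripper_force: 0.0
time: 14.82
tcp_pos: [0.5953, 0.2983, 0.3075]
tcp_rot: [[-0.66, 0.751, 0.0], [0.751, 0.66, 0.0], [-0.0, 0.0, -1.0]]
force: [0.2, -1.0, -1.0]
finger_gap: 0.61
gripper_force: 0.0
time: 14.95
tcp_pos: [0.5952, 0.2989, 0.3074]
tcp_rot: [[-0.659, 0.753, 0.0], [0.753, 0.659, -0.0], [-0.0, -0.0, -1.0]]
force: [0.4, 0.1, -0.2]
finger_gap: 0.602
gripper_force: 0.0
[-0.6923  0.4469  0.2605  1.4151 -0.1158  1.2945  0.2943]
[(array([306, 173,  21,  31, 494], dtype=int32), array([316.2692, 188.6356]))] [321.9311 196.8553] [321.7889 182.6044]
[(array([315, 172,  20,  31, 488], dtype=int32), array([324.2561, 187.5246]))] [324.6763 197.8708] [324.036 183.545]
```

View pics/w6.png

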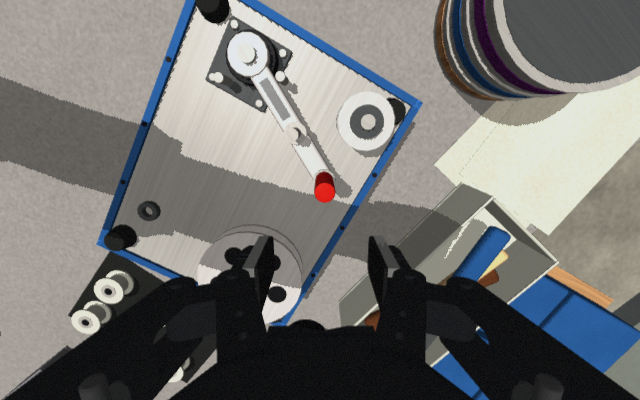

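View pics/w5.png

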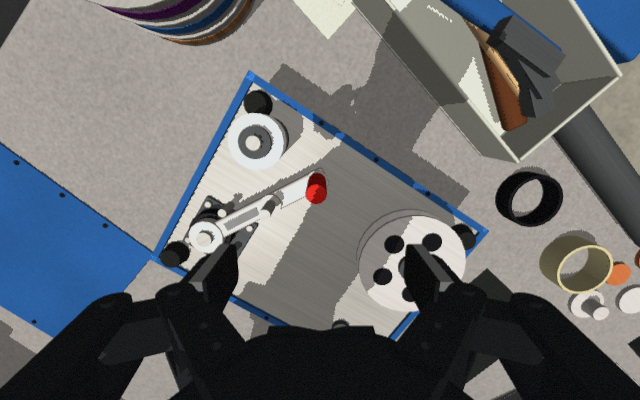

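In w6 the grip cap is at (325,193), the spindle tip at (297,133) and the pivot hub at (249,53). In w5 they're at (316,189), (270,206) and (205,236). The way to the grip is clear from above.

```bash
python3 - <<'E'
from h import *
C=[];cap=[]
for i in (5,6):
    A=np.load(f"w{i}.npy");C.append(cam("wrist",dict(tcp_rot=A[:,:3],tcp_pos=A[:,3])))
    im=cv2.imread(f"pics/w{i}.png").astype(int)
    y,x=np.nonzero((im[...,2]>215)&(im[...,1]<60)&(im[...,0]<60)); cap.append((x.mean(),y.mean())); print(len(x),cap[-1])
g=tri((C[0],cap[0]),(C[1],cap[1]));print("grip",g)
sp=tri((C[0],(270,206)),(C[1],(297,133)));pv=tri((C[0],(205,236)),(C[1],(249,53)));print("spindle",sp,"pivot",pv)
S=cam("scene");print(tri((C[0],cap[0]),(C[1],cap[1]),(S,(441,212))))
d=g[:2]-pv[:2];print(np.hypot(*d),np.hypot(*(g-sp)[:2]),np.degrees(np.arctan2(d[1],d[0])))
# casing corners at deck rim: w6 (418,103) , (196,0), (99,245) ; w5 (250,73),(487,232),(156,257)
P=[tri((C[0],a),(C[1],b)) for a,b in [((250,73),(419,103)),((156,257),(196,1))]];print(P)
Q=[atz(C[0],(487,232),.1),atz(C[1],(99,245),.1)];print(Q)
print(rel([*g[:2],.17]))
E
```

```text
108 (np.float64(311.1296296296296), np.float64(191.88888888888889))
268 (np.float64(324.1305970149254), np.float64(192.2462686567164))
grip [0.5921 0.3082 0.2007]
spindle [0.5373 0.3247 0.1477] pivot [0.4492 0.3531 0.1354]
[0.5921 0.3068 0.1952]
0.14983110524549978 0.057288681196697264 -17.449400707401445
[array([0.6227, 0.4442, 0.0968]), array([0.3978, 0.3659, 0.1571])]
[array([0.6986, 0.0911, 0.1   ]), array([0.4276, 0.0288, 0.1   ])]
[0.0087 0.0036 0.1374]
```

```bash
python3 - <<'E'
from h import *
A=np.load("w6.npy");C=cam("wrist",dict(tcp_rot=A[:,:3],tcp_pos=A[:,3]));g=atz(C,(324.3,192.3),.2)
A=np.load("w5.npy");D=cam("wrist",dict(tcp_rot=A[:,:3],tcp_pos=A[:,3]));print(g,atz(D,(316,189),.2),rel([*g[:2],.17]))
E
python3 inch.py '[{"sx":0.006, "sy":0.004, "sz":0.06, "aperture":0.55}, {"sz":0.04, "aperture":0.55}, {"aperture":0.55}]'
python3 - <<'E'
from h import *
print(rel([.5925,.3065,.17]))
E
```

```text
[0.5922 0.3048 0.2   ] [0.5974 0.3101 0.2   ] [0.0061 0.0015 0.1374]
time: 15.38
tcp_pos: [0.5928, 0.3062, 0.2048]
tcp_rot: [[-0.661, 0.75, -0.004], [0.75, 0.661, -0.003], [0.001, -0.005, -1.0]]
force: [0.5, 0.5, 0.8]
finger_gap: 0.552
gripper_force: 0.0
[0.0003 0.0001 0.0348]
```

```bash
python3 inch.py '[{"sz":0.02, "aperture":0.55}, {"sz":0.016, "aperture":0.55}, {"aperture":0}, {"aperture":0}, {"aperture":0}]'; python3 inch.py '[{"aperture":0}, {"aperture":0}, {"aperture":0}]'
python3 - <<'E'
from h import *
s=readout.read_state();g=s["tcp_pos"]+0
pv=g[:2]-.15*np.array([np.cos(np.radians(-17.9)),np.sin(np.radians(-17.9))])
print(pv,s["tcp_rot"]);prev=rel(g)
for k in range(1,15):
    t=np.radians(-17.9)-1.05*k/14*1.0
    r=rel([*(pv+.15*np.array([np.cos(t),np.sin(t)])),g[2]]);print(k,r-prev);prev=r
E
```

```text
time: 16.0
tcp_pos: [0.5938, 0.3065, 0.1718]
tcp_rot: [[-0.662, 0.749, -0.001], [0.749, 0.662, -0.001], [0.0, -0.001, -1.0]]
force: [-3.7, -2.7, -1.7]
finger_gap: 0.214
gripper_force: 58.5
time: 16.38
tcp_pos: [0.5938, 0.3065, 0.1718]
tcp_rot: [[-0.662, 0.749, -0.001], [0.749, 0.662, -0.001], [0.0, -0.001, -1.0]]
force: [-4.6, -4.2, -1.4]
finger_gap: 0.211
gripper_force: 58.5
[0.4511 0.3526] [[-0.6621  0.7494 -0.0006]
 [ 0.7494  0.6621 -0.0005]
 [ 0.     -0.0008 -1.    ]]
1 [-0.0054 -0.0099  0.    ]
2 [-0.0046 -0.0103  0.    ]
3 [-0.0038 -0.0106  0.    ]
4 [-0.003  -0.0108  0.    ]
5 [-0.0022 -0.011   0.    ]
6 [-0.0014 -0.0112  0.    ]
7 [-0.0005 -0.0112  0.    ]
8 [ 0.0003 -0.0112  0.    ]
9 [ 0.0012 -0.0112  0.    ]
10 [ 0.002  -0.0111  0.    ]
11 [ 0.0028 -0.0109  0.    ]
12 [ 0.0036 -0.0106  0.    ]
13 [ 0.0044 -0.0103  0.    ]
14 [ 0.0052 -0.01    0.    ]
```

Gripped. I'll now follow the arc.

```bash
python3 inch.py '[{"sx":-0.0054, "sy":-0.0099, "aperture":0}, {"sx":-0.0046, "sy":-0.0103, "aperture":0}, {"sx":-0.0038, "sy":-0.0106, "aperture":0}, {"sx":-0.003, "sy":-0.0108, "aperture":0}, {"sx":-0.0022, "sy":-0.011, "aperture":0}]';python3 inch.py '[{"sx":-0.0014, "sy":-0.0112, "aperture":0}, {"sx":-0.0005, "sy":-0.0112, "aperture":0}, {"sx":0.0003, "sy":-0.0112, "aperture":0}, {"sx":0.0012, "sy":-0.0112, "aperture":0}, {"aperture":0}]'
python3 - <<'E'
from h import *
s=readout.read_state();d=s["tcp_pos"][:2]-[.4511,.3526];print(np.hypot(*d),np.degrees(np.arctan2(d[1],d[0])),s["force"])
E
```

```text
time: 17.0
tcp_pos: [0.5677, 0.2581, 0.1719]
tcp_rot: [[-0.663, 0.749, 0.002], [0.749, 0.663, 0.001], [-0.0, 0.003, -1.0]]
force: [5.2, 5.1, -7.2]
finger_gap: 0.216
gripper_force: 58.7
time: 17.62
tcp_pos: [0.5345, 0.2276, 0.172]
tcp_rot: [[-0.662, 0.75, 0.002], [0.75, 0.662, 0.001], [-0.001, 0.003, -1.0]]
force: [9.4, 2.1, -10.3]
finger_gap: 0.213
gripper_force: 58.8
0.1502624666430548 -56.28689732805983 [  9.3601   2.0802 -10.3044]
```

```bash
python3 inch.py '[{"sx":0.002, "sy":-0.0111, "aperture":0}, {"sx":0.0028, "sy":-0.0109, "aperture":0}, {"sx":0.0036, "sy":-0.0106, "aperture":0}, {"sx":0.0044, "sy":-0.0103, "aperture":0}, {"aperture":0}]';python3 inch.py '[{"sx":0.0052, "sy":-0.01, "aperture":0}, {"aperture":0}, {"aperture":0}]'
python3 - <<'E'
from h import *
s=readout.read_state();d=s["tcp_pos"][:2]-[.4511,.3526];print(np.hypot(*d),np.degrees(np.arctan2(d[1],d[0])),s["force"],s["tcp_rot"])
E
```

```text
time: 18.25
tcp_pos: [0.4941, 0.2085, 0.172]
tcp_rot: [[-0.662, 0.75, 0.003], [0.75, 0.662, 0.001], [-0.002, 0.003, -1.0]]
force: [10.0, -0.3, -13.0]
finger_gap: 0.211
gripper_force: 58.9
time: 18.62
tcp_pos: [0.4837, 0.2058, 0.1719]
tcp_rot: [[-0.662, 0.75, 0.003], [0.75, 0.662, 0.0], [-0.002, 0.003, -1.0]]
force: [10.7, -0.4, -11.4]
finger_gap: 0.214
gripper_force: 59.2
0.1504256254787003 -77.47354237280378 [ 10.6995  -0.3704 -11.4117] [[-0.6617  0.7498  0.0032]
 [ 0.7498  0.6617  0.0004]
 [-0.0018  0.0027 -1.    ]]
```

```bash
for i in 1 2; do python3 inch.py '[{"sx":0.0015, "sy":-0.0026, "aperture":0}, {"aperture":0}, {"aperture":0}]' | grep -E 'tcp_pos|force'; done
```

```text
tcp_pos: [0.4814, 0.2052, 0.172]
force: [14.7, 0.1, -14.2]
gripper_force: 59.3
tcp_pos: [0.48, 0.205, 0.1724]
force: [27.7, 3.8, -22.1]
gripper_force: 59.5
```

The force jumped from 11 to 28 N, so the arm is on its stop. One last look before handing in.

```bash
python3 - <<'E'
from h import *
t=optics.snapshot("top");sc=optics.snapshot("scene");w=optics.snapshot("wrist")
o=np.zeros((590,790,3),np.uint8)
b=cv2.resize(t[150:280,310:460],None,fx=2.6,fy=2.6,interpolation=2);o[:b.shape[0],:b.shape[1]]=b
c=cv2.resize(sc[160:300,170:500],None,fx=1.2,fy=1.2,interpolation=2);o[345:345+c.shape[0],:c.shape[1]]=c
d=cv2.resize(w,(390,244),interpolation=3);o[:244,395:785]=d
e=cv2.resize(w[100:300,200:440],None,fx=1.5,fy=1.5);o[250:550,410:770]=e
cv2.imwrite("pics/c9.png",o);s=readout.read_state();print(s["force"],s["tcp_pos"],s["gripper_force"])
E
```

```text
[ 28.0958   2.9995 -21.4557] [0.4801 0.205  0.1724] 59.4769424200058
```

View pics/c9.png

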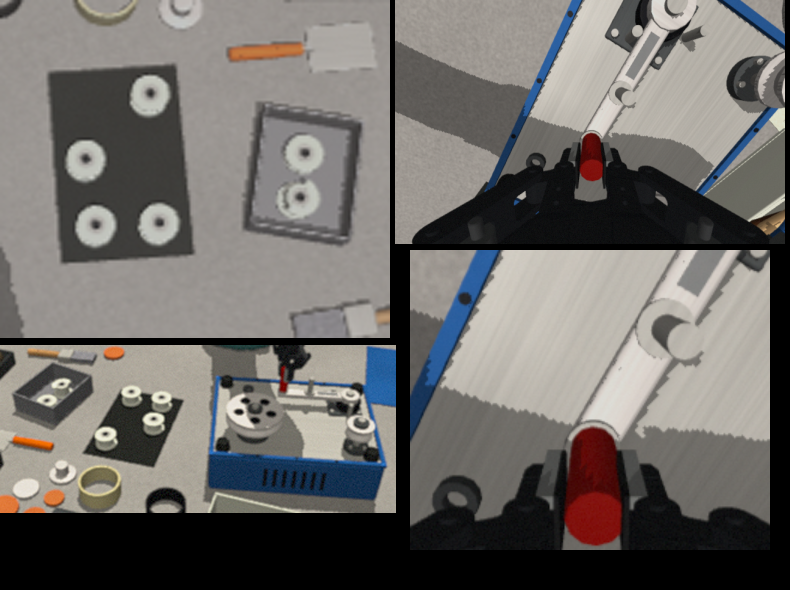

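The picture shows both bad rollers flat in the bin ((303,153) and (300,198)) and the four sound ones still standing in place. The red grip is between the pads, the arm lies along the casing's -y axis, and the spindle at (672,330) is clear.

```bash
python3 -c "
from plant import manip, optics, readout
print(manip.sign_off())"
```

```text
the job is handed in; nothing more can be done
None
```

The job is handed in: the chipped and short rollers are in the scrap bin, the four sound ones stand where they were, and the gripper holds the idler arm at its stop by the red grip with the spindle clear; sign-off returned no verdict.

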